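Roll a stain bottle into the V rest of a bottle reader and read it in

TASK

Book in the brown bottle that lies on its side: without gripping or lifting it, gently roll it with the fingertips over the lead-in of the bottle reader until it drops into the V rest, then push it gently along the V until its cap touches the end stop. With the bottle lying there, press the read key on top of the reader fully down and let it come up again, leaving the bottle against the stop and the cup, vial and standing bottle where they are.

Things in the scene. Friction and masses are not known exactly. Their poses are not given: they have to be found in the camera images.
- bottle_mid (a point): Middle of the closed brown bottle on its side on the liner, cap to the right. Body: plain cylinder 52 mm in diameter, 117 mm long, then a narrower cap (30 mm), 130 mm over all. Point: on its axis, half-way between flat base and cap top (65 mm from each). Local z runs along the axis towards the cap; local y is up at the start and turns as it rolls. About 0.27 kg, rolls square to its axis, coasts only a little.
- reader: Fixed bottle reader. Origin: underside, below the axis of a seated bottle; x away from the robot, y along the V to the left. Steel V for y -110 to +70 mm: lead-in from x -54, z 0 up to a crest at x -17, z 8; front side falls at 30 deg; open bottom; 45 deg back side to x 34, z 25. End stop face at y -110, 51 high. Reader box x 45 to 95, y -100 to 30, 62 high; a seated bottle's axis is at x 0, z 27.5.
- rest (a point): Where the bottle's middle point lies when it is seated in the V with its cap on the end stop: at x 0, y -45, z 27.5 mm in the reader's axes (its own axes are the reader's).
- key_top (a point): Middle of the top of the grey read key (22 x 30 mm), which stands on the reader's white box, 69 mm above the reader's underside. It is pressed straight down; its axes are the reader's.
- read_key (a joint): Travel of the read key in m: 0 up, 0.005 fully down; sprung, about 1 N to start and 4.5 N to reach the bottom, comes up by itself.
- liner: Fixed flat blue bench liner, 350 x 285 x 3 mm, on which reader and bottle lie; origin at the middle of its underside, its top is 3 mm above the bench. Beware: a microscope 0.39 m high stands at the left behind it (world x 0.48 to 0.86, y -0.09 to 0.16); pass in front of or above it.
- cup: Bystander: loose specimen cup with lid, 62 mm across, 65 mm high, upright, right of the work; origin at its underside.
- standing_bottle: Bystander: a loose twin of the bottle, 52 mm across, 130 mm high, but upright, right of the reader's end stop; origin at its underside.
- vial: Bystander: loose small bottle, 32 mm across, 75 mm high, upright, left of the reader's box; origin at its underside.

How it is judged:
On the way, in this order (a step that is already met when the one before it is completed fails the run):
1. the bottle has rolled at least most of a half turn about its own axis (angle between bottle's own y axis and vertical above 2.4 rad).
2. the bottle lies in the V with its cap on the end stop (x of bottle_mid in the frame of reader between -0.003 and 0.003 m and z of bottle_mid in the frame of reader between 0.0245 and 0.03 m and y of bottle_mid in the frame of reader between -0.049 and -0.0415 m and angle between the z axis of bottle and the y axis of reader, either way round below 0.06 rad), for 0.2 s.
3. the read key is pressed down with the bottle in place (all of step 2 and value of joint read_key above 0.004 m), for 0.05 s.
At the end, for the whole second after the job is handed in: The bottle rests in the V: middle within 3 mm of the V's centre line across it, 3 mm in height, axis along the V within 3.4 deg, cap within 3.5 mm of the end stop; the bottle is still and the read key has come up again (all of step 2 and value of joint read_key below 0.001 m and linear speed of bottle below 0.01 m/s and angular speed of bottle below 0.2 rad/s); the robot touches nothing.
It fails at once if the bottle is lifted off the bench or off its rest (height (world z) of bottle_mid above 0.05 m).
It fails at once if the bottle is stood up or tipped on end (angle between bottle's own z axis and vertical below 1.2 rad).
It fails at once if the bottle is pinched, or pushed or pressed with more than 35 N (contact force between the fingers and bottle above 35 N).
It fails at once if the cup, the vial or the standing bottle is shifted by more than 15 mm or tipped over (distance of any of cup, standing_bottle, vial from where it was at the start of the episode above 0.015 m or angle between any of cup, standing_bottle, vial's own z axis and vertical above 0.3 rad).
It also fails if it takes over 61 s, if anything falls off the work surface, if the arm or the gripper's body presses on something with over 40 N, if the wrist force passes 120 N, or if a joint passes its speed limit or range.

ROBOT

A 7-joint arm with a two-finger parallel gripper is mounted at the origin on a cart in front of the work surface, level with it; the furniture and walls round the work are solid. World frame = base frame: x ahead of the robot, y to its left, z up, the work surface at z = 0. Lengths are in m, angles in rad, forces in N, time in s.
With the tool pointing down it reaches from about 0.425 to 0.95 m from the base axis. Payload 16.7 kg.
Tool frame: the origin (TCP) lies between the finger pads; the fingertips stand bot.tip_reach ahead of it and the grasp point (between the pads) lies 2 mm behind it (bot.tip_reach is the distance from the TCP to the fingertips, in m); z points along the fingers, y is the line along which they close (so a half turn about z gives the same grasp; the last joint's range is limited). The gripper opens to 94 mm and grips with 3 to 60 N. Pads are 16 mm wide; open, the fingers measure 119 mm over their backs; the gripper's body (75 mm by 177 mm) begins 78 mm behind the grasp point.
Start: joints at [-1.266, 0.426, 0.074, 1.606, -0.034, 1.111, -0.067], TCP at [0.297, 0.606, 0.222] pointing down, gripper open.
Joint ranges: [-2.85, 2.85], [-0.5, 2.14], [-1.23, 1.37], [0.21, 2.46], [-1.02, 4.16], [0.16, 2.05], [-2.73, 2.73]. Speed limits (rad/s): [1.89, 1.89, 2.39, 2.39, 3.01, 3.01, 3.01].

INTERFACE

Orientations are given as a unit quaternion [x, y, z, w].
In Python, from workcell import bot, cams, ticket gives the robot as it stands.
- The arm moves only by the tool arm_command, never from a script. Its argument "increments" is text: rows parted by semicolons, each of 4 numbers parted by spaces: the shift along the tool's x, y, z in m, then the turn about the tool's z in degrees. In form: x y z roll; .... A call has 1 to 12 rows; each row shifts and turns the commanded pose from where the row before left it, along the tool's axes as they then stand; what a row does not reach is not made up. A row lasts 1/12 s, in which the tool goes at most 41.7 mm and 7.16 degrees, less where a joint would pass 70% of its speed; a pose out of reach is approached as far as the arm can. A call is refused whole if a number of a shift passes 0.0417 or a number of a turn 7.16, either way. A call with a gripper value outside its range is refused whole. "grip" is the gripper's target within -1 to 1 (shut at 1, half-way at 0, fully open at -1), set as the call begins (left out, the last holds). The fingers move at their own pace and stop on an object; "force" is the grip in N (left out, the last holds). Time passes only in rows, so rows that do not move let the fingers close. It gives the time, the measured TCP pose, the force, the opening and the grip force at its end, in the units of the state.
- bot.observe(): the state, without advancing time (a new reading comes with each control period).
- cams.capture(name): name is "scene" or "side" or "wrist"; returns a dict with "image" (480x640x3 uint8, red, green, blue), "fx", "fy", "cx", "cy" (pixels), "view" (4x4, takes a point from world to camera coordinates). Camera axes: x right, y down, z forward; pixel columns grow to the right and rows downward; lengths in m; the calibration is good to about 2 mm. A picture is of the moment at which its call begins. There is no depth.
- ticket.hand_in(): hands the job in; it is judged then, once.
The state is a dict: "time_s": time; "q": joint angles; "joint_velocities": joint speeds; "effort": joint torques, N m; "tool_pos": TCP position; "ee_rot": TCP orientation; "ft_force": force on the tool from outside, world axes, zero at the start; "ft_torque": the same for the moment, N m; "width": finger opening in m; "gripper_force": force on a finger pad.
Only numpy, scipy, OpenCV 4.12 (cv2) and the standard library are available. Lean on these libraries where they do the work, as an engineer would, in place of code of your own. Each camera call takes 0.05 s, during which the arm holds its last target. There are 200 camera calls.

## Working session

There is one attempt and no reset: what is moved stays moved. The work goes in short steps, Python scripts to look and compute and a tool call to move; the robot and the scene stay as the last step left them, time stands still between calls to the robot, and variables do not carry over. Pictures are saved under pics/ and viewed, at most 10 in all, crops included, and the job is handed in when it is done.

Besides the shell and the picture viewer there is one more tool, called by a JSON object that holds its "fn" and its "kwargs". arm_command: Moves the arm, as the interface text tells. Its arguments: {"type":"object","properties":{"increments":{"type":"string"},"grip":{"type":"number"},"force":{"type":"number"}},"required":["increments"]}

```bash
mkdir -p pics
python3 - <<'E'
from workcell import bot,cams
import cv2,numpy as np
s=bot.observe();print(s,bot.tip_reach)
for n in("scene","side"):
    c=cams.capture(n);cv2.imwrite(f"pics/{n}0.png",c["image"][:,:,::-1]);print(n,c["fx"],c["fy"],c["cx"],c["cy"],np.round(c["view"],4).tolist())
E
```

```text
{'time_s': 0.0, 'q': array([-1.26550076,  0.42673059,  0.07389766,  1.6066096 , -0.03411141,
        1.11080769, -0.06710345]), 'joint_velocities': array([-0.00038249, -0.00031037,  0.0004592 , -0.00059809, -0.00117393,
       -0.00104134,  0.00049585]), 'effort': array([ 4.85007251e-05, -9.35825157e+01,  3.66717540e+00, -4.54197407e+01,
       -4.87313408e-02,  1.98106631e-02,  8.32318210e-05]), 'tool_pos': array([0.29637834, 0.60598279, 0.2217768 ]), 'ee_rot': array([ 2.25483373e-01,  9.74246801e-01, -6.40231219e-04, -9.44496525e-05]), 'ft_force': array([-0.7903156 , -0.39841063,  0.34644255]), 'ft_torque': array([-0.05656558, -0.01636871, -0.00708373]), 'gripper_force': 0.0, 'width': 0.09415349088740813} 0.017
scene 450.765774918838 450.765774918838 321.2960641714507 243.05316654437084 [[-0.7217, -0.692, 0.0182, 0.1705], [-0.4951, 0.4975, -0.7123, 0.4756], [0.4838, -0.5231, -0.7017, 0.4802], [0.0, 0.0, 0.0, 1.0]]
side 554.1047121077855 554.1047121077855 312.60583122627924 243.15982258734584 [[-0.9569, -0.2905, 0.0028, 0.4106], [-0.1646, 0.5344, -0.8291, 0.3203], [0.2393, -0.7938, -0.5591, 0.6013], [0.0, 0.0, 0.0, 1.0]]
```

View pics/scene0.png

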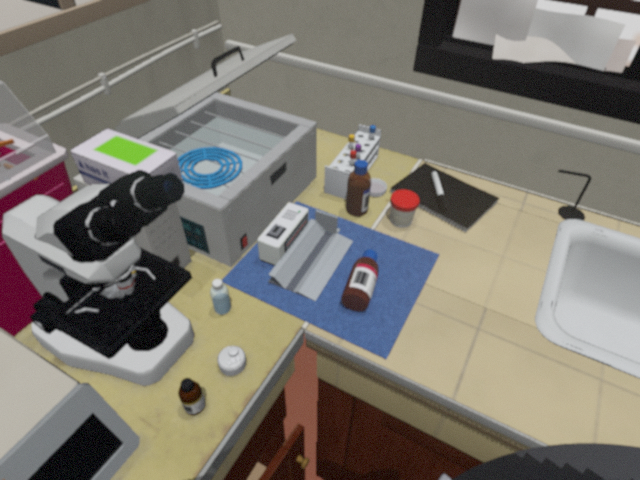

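View pics/side0.png

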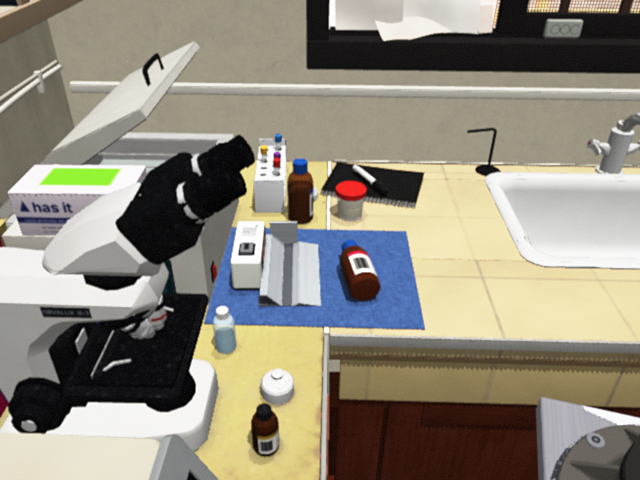

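Run:
```python
import cv2
a=cv2.imread("pics/side0.png")[155:335,200:430];cv2.imwrite("pics/sc.png",cv2.resize(a,None,fx=3.3,fy=3.3,interpolation=2)[:600,:800])
a=cv2.imread("pics/scene0.png")[150:350,205:445];cv2.imwrite("pics/cc.png",cv2.resize(a,None,fx=3,fy=3,interpolation=2))
```

```text
(no output)
```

View pics/sc.png

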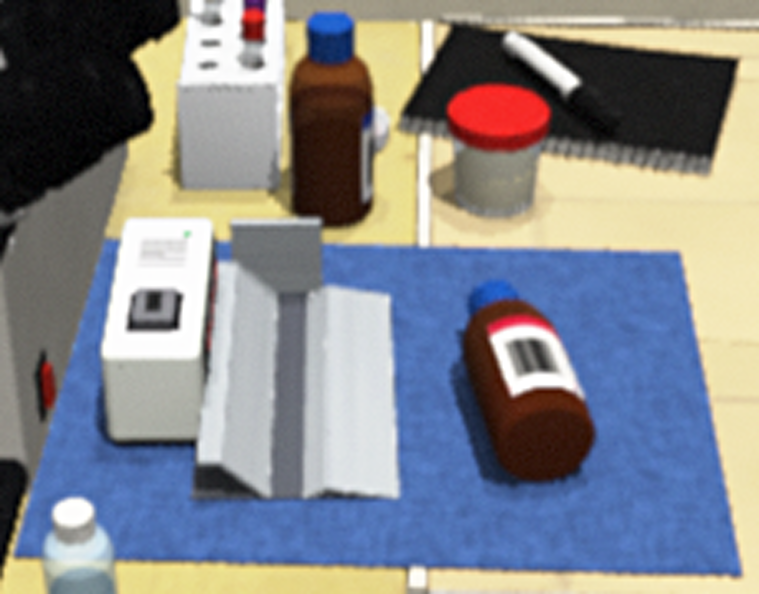

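View pics/cc.png

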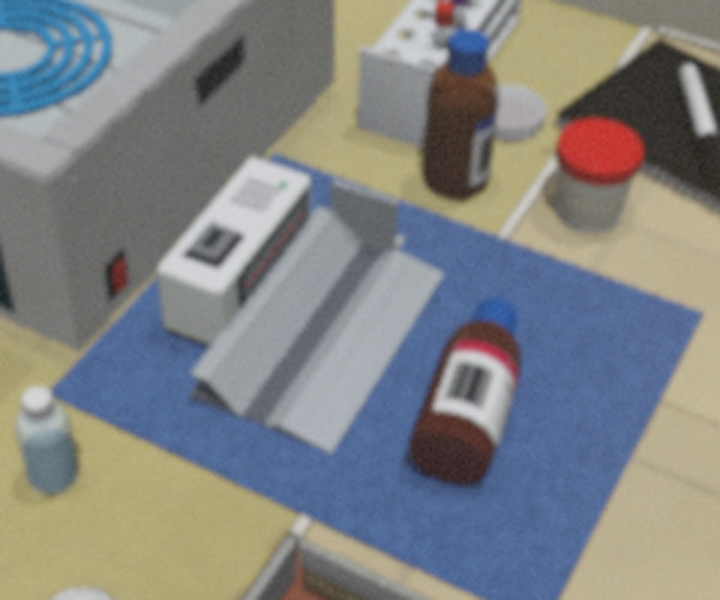

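```bash
cat > h.py <<'E'
import numpy as np
from scipy.optimize import least_squares
V={"side":(554.1047,312.6058,243.1598,np.array([[-0.9569,-0.2905,0.0028,0.4106],[-0.1646,0.5344,-0.8291,0.3203],[0.2393,-0.7938,-0.5591,0.6013]])),
"scene":(450.7658,321.2961,243.0532,np.array([[-0.7217,-0.692,0.0182,0.1705],[-0.4951,0.4975,-0.7123,0.4756],[0.4838,-0.5231,-0.7017,0.4802]]))}
def proj(n,P):
    f,cx,cy,M=V[n];c=np.c_[P,np.ones(len(P))]@M.T
    return np.c_[f*c[:,0]/c[:,2]+cx,f*c[:,1]/c[:,2]+cy]
def R2(a):return np.array([[np.cos(a),-np.sin(a)],[np.sin(a),np.cos(a)]])
def place(p,L):
    L=np.array(L,float);return np.c_[L[:,:2]@R2(p[2]).T+p[:2],L[:,2]+.003]
def px(n,u):
    u=np.array(u,float);return u/3.3+[200,155] if n=="side" else u/3+[205,150]
def fit(obs,p0):
    r=lambda p:np.concatenate([(proj(n,place(p,L))-px(n,u)).ravel() for n,L,u in obs])
    s=least_squares(r,p0,loss="soft_l1");return s.x,np.round(r(s.x),1)
def bottle_pts(p,zc=.029):
    t=np.linspace(0,2*np.pi,48);o=[]
    for z,r in((-.065,.026),(.04,.026),(.052,.015),(.065,.015)):
        o.append(np.c_[r*np.cos(t),np.full(48,-z),r*np.sin(t)])
    L=np.vstack(o);return np.c_[L[:,:2]@R2(p[2]).T+p[:2],L[:,2]+zc]
def bb(n,p,zc=.029):
    q=proj(n,bottle_pts(p,zc));return np.r_[q.min(0),q.max(0)]
E
python3 - <<'E'
from h import *
m=[[-.054,-.11,0],[-.054,.07,0],[.045,-.1,.062],[.095,-.1,.062],[.095,.03,.062],[.034,.07,.025]]
obs=[("side",m[:5]+[m[5]],[(389,293),(399,496),(213,221),(126,219),(104,357),(200,467)]),
("scene",[m[0],m[1],m[2],m[3],m[4]],[(443,272),(331,451),(310,185),(255,157),(163,272)])]
print(*[np.round(z,4) for z in fit(obs,[.7,-.1,0])])
lo=[[.1425,.175,0],[.1425,-.175,0],[-.1425,-.175,0],[-.1425,.175,0]]
a=[[l[0],l[1],0] for l in lo]
for sw in(0,1):
    q=[[l[1],l[0],0] for l in lo] if sw else a
    Q=[q[0],q[1],q[2],q[3]] if not sw else [[.175,.1425,0],[.175,-.1425,0],[-.175,-.1425,0],[-.175,.1425,0]]
    print(*[np.round(z,4) for z in fit([("side",Q,[(18,555),(106,240),(681,252),(740,574)]),("scene",Q[:3],[(57,391),(280,155),(700,313)])],[.6,-.1,0])])
b={n:np.r_[px(n,[u[:2]])[0],px(n,[u[2:]])[0]] for n,u in (("side",(463,281,594,480)),("scene",(411,297,520,484)))}
r=lambda p:np.concatenate([bb(n,p)-b[n] for n in b])
s=least_squares(r,[.55,-.1,0],diff_step=1e-4);print(s.x,np.round(r(s.x),1))
for (n,u,z) in (("side",(157,292),.069),("scene",(215,243),.069)):
    print(n,least_squares(lambda p:(proj(n,[[*p,z+.003]])-px(n,[u])).ravel(),[.7,-.1]).x)
E
```

```text
[ 0.5618 -0.2973  0.3177] [ 0.4  1.7  0.8  1.6  0.3 -0.8 -0.6  0.1 -1.   0.   7.  -0.7  0.1  0.2
  0.3  0.6  0.8 -3.9 -2.  -1.5 -3.6 -1.7]
[ 0.523  -0.3377  0.102 ] [  2.3   3.6  33.6 -13.4  -3.3  -2.7 -34.9  23.2  -2.9   3.7  32.3  -5.8
   0.5  -4.6]
[ 0.5227 -0.3374  0.2593] [-0.9  0.2  0.3 -0.5  0.6 -0.4  2.   0.2 -3.2 -0.2 -1.6 -1.8  2.4 -0.9]
[ 0.45121589 -0.33835034  0.45259466] [-2.4 -1.   1.4  2.  -1.5 -1.5  2.9  0.4]
side [ 0.63357457 -0.29147574]
scene [ 0.62503871 -0.27803384]
```

{"fn": "arm_command", "kwargs": {"increments": "0 0 -.025 7.14; 0 0 -.025 7.14; 0 0 -.025 7.14; 0 0 -.025 7.14; 0 0 -.025 7.14; 0 0 -.025 7.14; 0 0 -.025 7.14; 0 0 -.025 7.14; 0 0 -.025 7.14; 0 0 -.025 7.14; 0 0 0 7.14; 0 0 0 7.14"}}

```text
time_s: 1.1
tool_pos: [0.2967, 0.6066, 0.4738]
ee_rot: [0.83, 0.559, 0.001, -0.001]
ft_force: [-0.4, 0.3, -0.3]
width: 0.094
gripper_force: 0.0
```

{"fn": "arm_command", "kwargs": {"increments": "0 0 0 7.14; 0 0 0 7.14; 0 0 0 7.14; 0 0 0 7.14; 0 0 0 7.14; 0 0 0 7.14; 0 0 0 7.14; 0 0 0 0"}}

```text
time_s: 1.77
tool_pos: [0.2964, 0.6063, 0.472]
ee_rot: [0.988, 0.156, -0.0, 0.0]
ft_force: [-0.3, -0.2, 0.1]
width: 0.0942
gripper_force: 0.0
```

{"fn": "arm_command", "kwargs": {"increments": ".0098 .0347 0 0; .0098 .0347 0 0; .0098 .0347 0 0; .0098 .0347 0 0; .0098 .0347 0 0; .0098 .0347 0 0; .0098 .0347 0 0; .0098 .0347 0 0; .0098 .0347 0 0; .0098 .0347 0 0"}}

```text
time_s: 2.6
tool_pos: [0.499, 0.3059, 0.4725]
ee_rot: [0.987, 0.161, -0.0, -0.0]
ft_force: [-0.3, 1.0, 0.2]
width: 0.0938
gripper_force: 0.0
```

{"fn": "arm_command", "kwargs": {"increments": "-.0114 .0361 0 0; -.0114 .0361 0 0; -.0114 .0361 0 0; -.0114 .0361 0 0; -.0114 .0361 0 0; -.0114 .0361 0 0; -.0114 .0361 0 0; -.0114 .0361 0 0; -.0114 .0361 0 0; -.0114 .0361 0 0; -.0114 .0361 0 0; -.0114 .0361 0 0"}}

```text
time_s: 3.6
tool_pos: [0.5037, -0.1487, 0.4728]
ee_rot: [0.987, 0.162, 0.001, -0.0]
ft_force: [2.1, -0.3, -0.3]
width: 0.0938
gripper_force: 0.0
```

{"fn": "arm_command", "kwargs": {"increments": "-.0114 .0361 0 0; -.0114 .0361 0 0; -.0114 .0361 0 0; -.0114 .0361 0 0; 0 0 0 0; 0 0 0 0"}}

```text
time_s: 4.1
tool_pos: [0.5049, -0.2958, 0.4722]
ee_rot: [0.987, 0.158, -0.001, 0.001]
ft_force: [-0.3, 1.0, -0.2]
width: 0.0941
gripper_force: 0.0
```

Run:
```python
from workcell import bot,cams
import cv2,numpy as np,pickle
c=cams.capture("wrist");pickle.dump(c,open("w1.pkl","wb"));cv2.imwrite("pics/w1.png",c["image"][:,:,::-1]);print(c["fx"],np.round(c["view"],3).tolist());print(bot.observe()["tool_pos"],bot.observe()["q"])
```

```text
395.95487103584014 [[0.311, -0.95, 0.001, -0.439], [-0.909, -0.297, 0.291, 0.268], [-0.276, -0.092, -0.957, 0.743], [0.0, 0.0, 0.0, 1.0]]
[ 0.50588434 -0.29372244  0.47227305] [-0.47357236  0.26444496  1.15504196  1.47661102 -0.24038989  1.55702681
 -0.57939352]
```

View pics/w1.png

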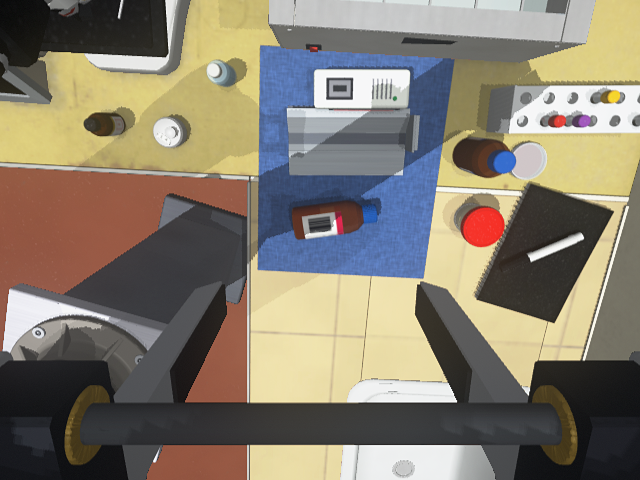

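```bash
cat >> h.py <<'E'
def addw(fn,name="w"):
    import pickle
    c=pickle.load(open(fn,"rb"));V[name]=(c["fx"],c["cx"],c["cy"],np.array(c["view"])[:3])
_o=px
def px(n,u): return np.array(u,float) if n=="w" else _o(n,u)
def ray(n,u,z):
    f,cx,cy,M=V[n];R=M[:,:3];o=-R.T@M[:,3];d=R.T@np.array([(u[0]-cx)/f,(u[1]-cy)/f,1]);return (o+d*(z-o[2])/d[2])[:2]
def loc(p,w):return R2(p[2]).T@(np.array(w)-p[:2])
E
python3 - <<'E'
from h import *
addw("w1.pkl")
m=[[-.054,-.11,0],[-.054,.07,0],[.045,-.1,.062],[.095,-.1,.062],[.095,.03,.062],[.045,.03,.062],[.034,.07,.025]]
W=("w",[m[0],m[1],m[2],m[3],m[4],m[5],m[6]],[(404,176),(290,174),(409,108),(411,70),(315,69),(315,107),(289,107)])
S=("side",m[:5],[(389,293),(399,496),(213,221),(126,219),(104,357)])
C=("scene",m[:5],[(443,272),(331,451),(310,185),(255,157),(163,272)])
for o in([W],[W,S],[W,S,C]):
    p,r=fit(o,[.56,-.3,.3]);print(np.round(p,4),r)
p,_=fit([W,S],[.56,-.3,.3])
for nm,u,z in(("base",(295,222),.029),("cap",(380,213),.029),("key",(341,89),.072),("stand cap",(503,162),.133),("stand foot",(462,150),.003),("cup",(482,226),.068),("vial",(222,71),.075),("liner r",(447,160),.003)):
    w=ray("w",u,z);print(nm,np.round(w,4),np.round(loc(p,w),4))
E
```

```text
[ 0.5641 -0.3001  0.305 ] [-0.9 -0.6 -0.4  0.2  1.1  0.7  2.  -1.   0.1 -1.2 -0.2  0.5 -1.3  8.9]
[ 0.5637 -0.3002  0.311 ] [-0.7 -0.7 -0.1  0.7  0.9  0.6  1.6 -1.1 -0.3 -0.7 -0.4  1.  -1.4  9.5
  0.3  0.8 -0.1  0.4  0.3 -1.8 -0.6 -1.1 -1.5 -1.4]
[ 0.5633 -0.2998  0.3114] [-1.  -0.6 -0.5  0.9  0.5  0.7  1.2 -1.  -0.8 -0.5 -0.8  1.2 -1.8  9.7
  0.4  0.9  0.1  0.6  0.4 -1.7 -0.5 -0.9 -1.4 -1.2  0.6 -0.5  0.3 -0.6
  1.5 -4.8 -1.2 -2.4 -3.  -2.9]
base [ 0.4263 -0.2801] [-0.1246  0.0612]
cap [ 0.4815 -0.4022] [-0.1094 -0.0719]
key [ 0.6309 -0.284 ] [ 0.069  -0.0051]
stand cap [ 0.6082 -0.5023] [-0.0194 -0.206 ]
stand foot [ 0.6109 -0.4939] [-0.0143 -0.1989]
cup [ 0.5167 -0.5439] [-0.1193 -0.2176]
vial [ 0.6032 -0.1291] [0.09   0.1508]
liner r [ 0.5895 -0.4778] [-0.0297 -0.177 ]
```

{"fn": "arm_command", "kwargs": {"increments": "-.0159 .0036 -.0 0; -.0159 .0036 0 0; -.0159 .0036 .03 0; -.0159 .0036 .035 0; -.0159 .0036 .035 0; -.0159 .0036 .035 0; -.0159 .0036 .035 0; -.0159 .0036 .035 0; 0 0 .032 0; 0 0 0 0; 0 0 0 0", "grip": -0.28}}

```text
time_s: 5.07
tool_pos: [0.3944, -0.359, 0.236]
ee_rot: [0.987, 0.16, -0.0, -0.001]
ft_force: [0.4, -1.0, 0.8]
width: 0.0603
gripper_force: 0.0
```

```bash
cat > st.py <<'E'
from workcell import bot
from h import *
s=bot.observe();P=np.array([.5637,-.300,.311])
print("t",s["time_s"],"loc",np.round(loc(P,s["tool_pos"][:2]),4),"tipz",round(s["tool_pos"][2]-.017,4),"yaw",round(2*np.arctan2(s["ee_rot"][1],s["ee_rot"][0]),4),"F",np.round(s["ft_force"],1),s["width"],np.round(s["q"],2))
E
python3 st.py
```

```text
t 5.0667 loc [-0.1793 -0.0044] tipz 0.219 yaw 0.3206 F [ 0.4 -1.   0.8] 0.06028964628629849 [-0.27  0.31  1.1   1.95 -0.32  1.07 -0.29]
```

{"fn": "arm_command", "kwargs": {"increments": "0 0 .035 0; 0 0 .035 0; 0 0 .035 0; 0 0 .035 0; 0 0 .03 0; 0 0 .02 0; 0 0 .011 0; 0 0 0 0; .004 0 0 0; .004 0 0 0; .004 0 0 0; .004 0 0 0"}}

```text
time_s: 6.07
tool_pos: [0.4114, -0.3549, 0.0359]
ee_rot: [0.987, 0.159, 0.001, 0.001]
ft_force: [0.6, 0.4, -0.2]
width: 0.0601
gripper_force: 0.0
```

{"fn": "arm_command", "kwargs": {"increments": ".003 0 0 0; .003 0 0 0; .003 0 0 0; .003 0 0 0; .003 0 0 0; .003 0 0 0; .003 0 0 0; .003 0 0 0; .003 0 0 0; .003 0 0 0; .003 0 0 0; .003 0 0 0"}}

```text
time_s: 7.07
tool_pos: [0.4443, -0.3435, 0.0347]
ee_rot: [0.987, 0.159, -0.0, 0.0]
ft_force: [0.2, 0.2, 0.6]
width: 0.06
gripper_force: 0.1
```

```bash
python3 st.py
python3 - <<'E'
from workcell import cams
import cv2
c=cams.capture("side");a=c["image"][150:340,200:440,::-1]
cv2.imwrite("pics/p1.png",cv2.resize(a,None,fx=3,fy=3,interpolation=2))
E
```

```text
t 7.0667 loc [-0.1269 -0.0049] tipz 0.0177 yaw 0.3189 F [0.2 0.2 0.6] 0.060034124241104124 [-0.05  0.63  0.78  2.04 -0.66  0.74 -0.1 ]
```

View pics/p1.png

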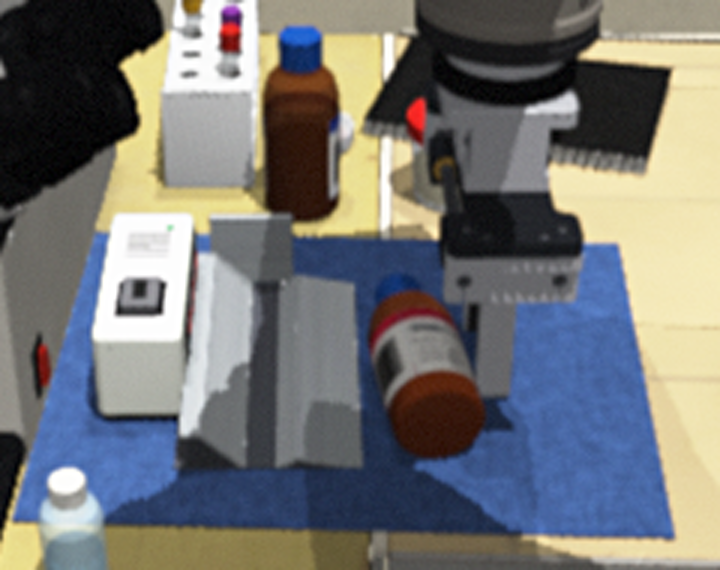

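{"fn": "arm_command", "kwargs": {"increments": ".003 0 0 0; .003 0 0 0; .003 0 0 0; .003 0 0 0; .003 0 0 0; .003 0 0 0; .003 0 0 0; .003 0 0 0; .003 0 0 0; .003 0 0 0; .003 0 0 0; .003 0 0 0"}}

```text
time_s: 8.12
tool_pos: [0.4784, -0.3323, 0.0346]
ee_rot: [0.987, 0.159, -0.0, 0.0]
ft_force: [-2.1, -0.5, 1.0]
width: 0.0599
gripper_force: 1.0
```

```bash
python3 st.py
python3 - <<'E'
from workcell import cams
import cv2
c=cams.capture("side");a=c["image"][150:340,200:440,::-1]
cv2.imwrite("pics/p2.png",cv2.resize(a,None,fx=3,fy=3,interpolation=2))
E
```

```text
t 8.1167 loc [-0.0911 -0.0047] tipz 0.0176 yaw 0.3189 F [-2.1 -0.5  1. ] 0.05990804667000715 [-0.08  0.66  0.78  1.99 -0.67  0.77 -0.16]
```

View pics/p2.png

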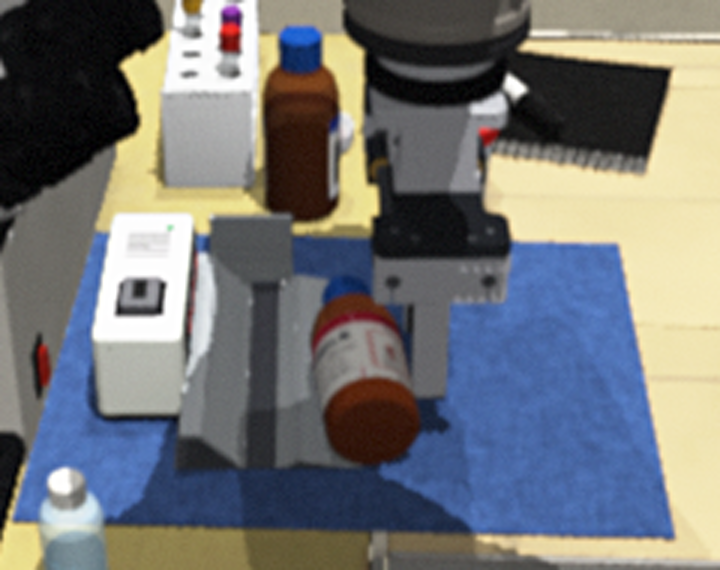

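{"fn": "arm_command", "kwargs": {"increments": ".003 0 0 0; .003 0 0 0; .003 0 0 0; .003 0 0 0; .003 0 0 0; .003 0 0 0; .003 0 0 0; .003 0 0 0; .003 0 0 0; .003 0 0 0; .0025 0 0 0; .0025 0 0 0"}}

```text
time_s: 9.17
tool_pos: [0.5117, -0.3213, 0.0346]
ee_rot: [0.987, 0.159, -0.0, 0.0]
ft_force: [-1.8, -0.1, 1.8]
width: 0.0599
gripper_force: 0.7
```

{"fn": "arm_command", "kwargs": {"increments": ".002 0 0 0; .002 0 0 0; .002 0 0 0; .002 0 0 0; .002 0 0 0; .002 0 0 0; 0 0 0 0; 0 0 0 0; 0 0 0 0; 0 0 0 0; 0 0 0 0; 0 0 0 0"}}

```text
time_s: 10.17
tool_pos: [0.5228, -0.3177, 0.0347]
ee_rot: [0.987, 0.159, 0.0, 0.0]
ft_force: [-0.0, -0.3, -0.4]
width: 0.06
gripper_force: 0.0
```

```bash
python3 st.py
python3 - <<'E'
from workcell import cams
import cv2
c=cams.capture("side");a=c["image"][150:340,200:440,::-1]
cv2.imwrite("pics/p3.png",cv2.resize(a,None,fx=3,fy=3,interpolation=2))
E
```

```text
t 10.1667 loc [-0.0443 -0.0043] tipz 0.0177 yaw 0.3187 F [-0.  -0.3 -0.4] 0.06003868314873954 [-0.12  0.7   0.78  1.92 -0.67  0.8  -0.22]
```

View pics/p3.png

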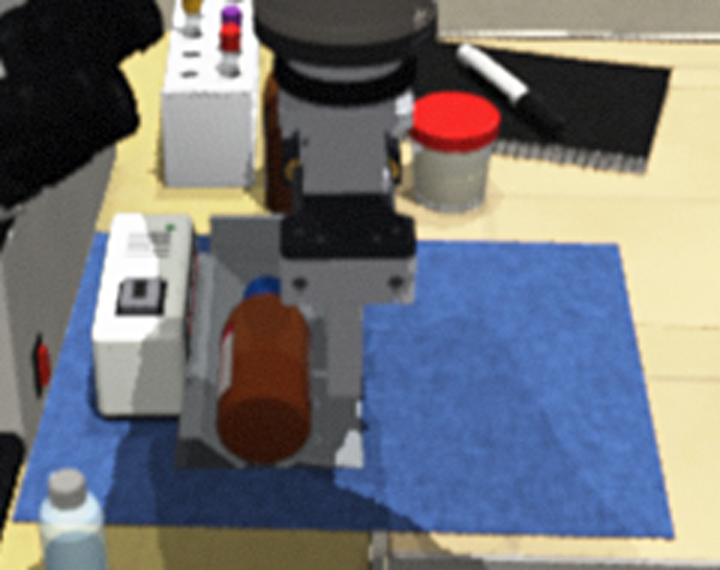

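{"fn": "arm_command", "kwargs": {"increments": "-.015 0 0 0; -.015 0 0 0; 0 0 -.03 0; 0 0 -.035 0; 0 0 -.02 0; 0 -.03 0 0; 0 -.035 0 0; 0 -.025 0 0; 0 -.014 0 0; 0 0 0 0"}}

```text
time_s: 11.05
tool_pos: [0.4598, -0.2257, 0.1192]
ee_rot: [0.987, 0.159, -0.0, -0.001]
ft_force: [0.9, -0.1, -0.5]
width: 0.0605
gripper_force: 0.0
```

{"fn": "arm_command", "kwargs": {"increments": ".02 0 0 0; .03 0 0 0; .024 0 0 0; 0 0 0 0; 0 0 0 0; 0 0 0 0; 0 0 0 0; 0 0 0 0; 0 0 0 0; 0 0 0 0", "grip": 1, "force": 10}}

```text
time_s: 11.88
tool_pos: [0.5317, -0.2053, 0.1198]
ee_rot: [0.987, 0.158, 0.0, -0.0]
ft_force: [0.1, 0.5, -0.7]
width: 0.0008
gripper_force: 0.0
```

```bash
python3 st.py
python3 - <<'E'
from h import *
P=np.array([.5637,-.300,.311])
print(loc(P,ray("side",(200+262/3,150+463/3),.0045)), loc(P,ray("side",(200+265/3,150+425/3),.0305)))
from workcell import cams
import cv2,pickle
c=cams.capture("wrist");pickle.dump(c,open("w2.pkl","wb"));cv2.imwrite("pics/p4.png",c["image"][:,:,::-1])
E
```

```text
t 11.8833 loc [-0.0015  0.1   ] tipz 0.1028 yaw 0.3183 F [ 0.1  0.5 -0.7] 0.0007823743902106987 [-0.44  0.54  0.92  1.98 -0.55  0.9  -0.48]
[0.00122872 0.06733418] [-0.00096772  0.06632255]
```

View pics/p4.png

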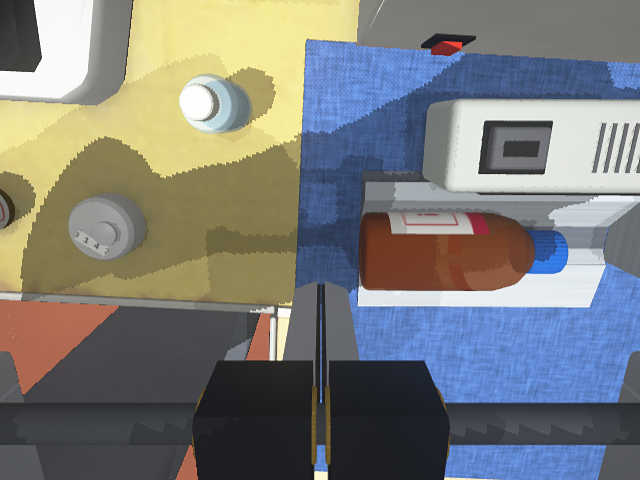

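{"fn": "arm_command", "kwargs": {"increments": ".0015 0 .03 0; 0 0 .03 0; 0 0 .017 0; 0 0 0 0; 0 .004 0 0; 0 .004 0 0; 0 .003 0 0; 0 .003 0 0; 0 .003 0 0; 0 .003 0 0; 0 .003 0 0; 0 .002 0 0"}}

```text
time_s: 12.93
tool_pos: [0.5415, -0.2286, 0.0428]
ee_rot: [0.987, 0.159, 0.0, 0.0]
ft_force: [-0.0, 2.2, 1.5]
width: 0.0002
gripper_force: 0.9
```

{"fn": "arm_command", "kwargs": {"increments": "0 .003 0 0; 0 .003 0 0; 0 .003 0 0; 0 .003 0 0; 0 .003 0 0; 0 .003 0 0; 0 .003 0 0; 0 .003 0 0; 0 .003 0 0; 0 .002 0 0; 0 .002 0 0; 0 0 0 0"}}

```text
time_s: 13.93
tool_pos: [0.5511, -0.2583, 0.0427]
ee_rot: [0.987, 0.159, 0.0, 0.0]
ft_force: [0.9, -0.4, 0.7]
width: 0.0004
gripper_force: 0.0
```

```bash
python3 st.py
python3 - <<'E'
from h import *
addw("w2.pkl")
P=np.array([.5637,-.300,.311])
w=ray("w",(516,148),.072);print(w,loc(P,w))
E
```

```text
t 13.9333 loc [0.0007 0.0435] tipz 0.0257 yaw 0.3185 F [ 0.9 -0.4  0.7] 0.0003894968461309325 [-0.24  0.68  0.79  1.93 -0.67  0.81 -0.33]
[ 0.63063504 -0.27932323] [ 0.07005135 -0.00079798]
```

{"fn": "arm_command", "kwargs": {"increments": "0 .0015 0 0; 0 .0015 0 0; 0 .0015 0 0; 0 .0015 0 0; 0 .001 0 0; 0 .001 0 0; 0 0 0 0"}}

```text
time_s: 14.52
tool_pos: [0.5536, -0.2656, 0.0427]
ee_rot: [0.987, 0.159, 0.0, 0.0]
ft_force: [0.4, 0.3, -0.5]
width: 0.0004
gripper_force: 0.1
```

{"fn": "arm_command", "kwargs": {"increments": "0 .001 0 0; 0 .001 0 0"}}

```text
time_s: 14.68
tool_pos: [0.5542, -0.2672, 0.0427]
ee_rot: [0.987, 0.159, -0.0, -0.0]
ft_force: [-1.2, 1.5, 0.1]
width: 0.0004
gripper_force: 0.8
```

{"fn": "arm_command", "kwargs": {"increments": "0 .001 0 0; 0 .0005 0 0"}}

```text
time_s: 14.85
tool_pos: [0.5543, -0.2674, 0.0425]
ee_rot: [0.987, 0.159, -0.0, -0.001]
ft_force: [-4.7, 10.8, 8.4]
width: 0.0008
gripper_force: 6.1
```

{"fn": "arm_command", "kwargs": {"increments": "0 -.001 0 0; 0 -.002 0 0; 0 -.007 0 0; 0 -.01 0 0; 0 0 -.03 0; 0 0 -.035 0; 0 0 -.02 0; 0 0 0 0"}}

```text
time_s: 15.52
tool_pos: [0.5498, -0.2499, 0.1315]
ee_rot: [0.987, 0.159, 0.002, 0.001]
ft_force: [1.3, -0.0, 0.3]
width: 0.0006
gripper_force: 0.0
```

{"fn": "arm_command", "kwargs": {"increments": ".023 .019 0 0; .023 .019 0 0; .023 .019 0 0; 0 0 0 0; 0 0 0 0"}}

```text
time_s: 15.93
tool_pos: [0.6321, -0.2819, 0.1267]
ee_rot: [0.987, 0.159, -0.0, 0.0]
ft_force: [-0.3, -0.2, -0.3]
width: 0.0006
gripper_force: 0.0
```

```bash
python3 st.py;  python3 - <<'E'
from workcell import cams
import cv2,pickle
c=cams.capture("wrist");d=cams.capture("side")
a=c["image"][:,:,::-1];b=cv2.resize(d["image"][170:310,210:330,::-1],None,fx=4,fy=4)[:480]
b=cv2.resize(b,(411,480));a=cv2.resize(a,(389*1,292));a=cv2.copyMakeBorder(a,0,188,0,0,0)
cv2.imwrite("pics/p5.png",cv2.hconcat([a,b]))
E
```

```text
t 15.9333 loc [ 0.0706 -0.0037] tipz 0.1097 yaw 0.3194 F [-0.3 -0.2 -0.3] 0.0005825283104599174 [-0.24  0.7   0.85  1.68 -0.6   1.04 -0.44]
```

View pics/p5.png

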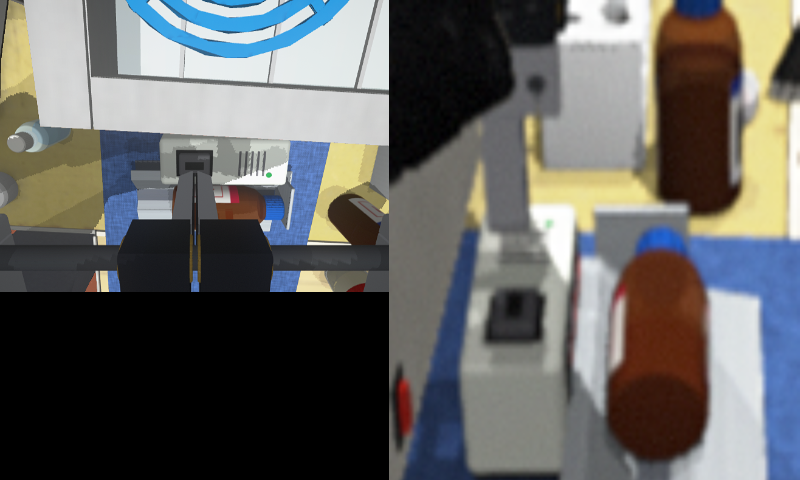

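{"fn": "arm_command", "kwargs": {"increments": "0 0 .012 0; 0 0 .012 0; 0 0 .009 0; 0 0 0 0; 0 0 .001 0; 0 0 .001 0; 0 0 .001 0; 0 0 .001 0; 0 0 .001 0; 0 0 .001 0; 0 0 .001 0"}}

```text
time_s: 16.95
tool_pos: [0.6319, -0.2822, 0.0878]
ee_rot: [0.987, 0.159, 0.0, 0.0]
ft_force: [-0.2, -0.7, 1.6]
width: 0.0005
gripper_force: 1.0
```

{"fn": "arm_command", "kwargs": {"increments": "0 0 .001 0; 0 0 .001 0; 0 0 0 0"}}

```text
time_s: 17.2
tool_pos: [0.6319, -0.2822, 0.0857]
ee_rot: [0.987, 0.159, 0.0, 0.0]
ft_force: [-0.0, 0.3, 3.7]
width: 0.0007
gripper_force: 1.7
```

{"fn": "arm_command", "kwargs": {"increments": "0 0 .001 0; 0 0 .001 0; 0 0 0 0"}}

```text
time_s: 17.45
tool_pos: [0.6319, -0.2823, 0.0842]
ee_rot: [0.987, 0.159, 0.0, 0.0]
ft_force: [-2.1, 1.6, 11.5]
width: 0.0006
gripper_force: 5.4
```

{"fn": "arm_command", "kwargs": {"increments": "0 0 .0007 0; 0 0 0 0; 0 0 0 0"}}

```text
time_s: 17.7
tool_pos: [0.632, -0.2823, 0.084]
ee_rot: [0.987, 0.159, 0.0, -0.0]
ft_force: [-4.4, 3.7, 18.4]
width: 0.0002
gripper_force: 9.0
```

{"fn": "arm_command", "kwargs": {"increments": "0 0 -.004 0; 0 0 -.01 0; 0 0 -.03 0; 0 0 -.03 0; 0 0 -.03 0; 0 0 0 0; 0 0 0 0; 0 0 0 0; 0 0 0 0; 0 0 0 0; 0 0 0 0"}}

```text
time_s: 18.62
tool_pos: [0.6314, -0.2821, 0.1861]
ee_rot: [0.987, 0.159, -0.001, -0.0]
ft_force: [-0.3, -0.4, 0.5]
width: 0.0004
gripper_force: 0.0
```

```bash
python3 st.py
python3 - <<'E'
from h import *
from workcell import cams
import cv2
P=np.array([.5637,-.300,.311])
print(loc(P,ray("side",(288.5,285.5),.0045)))
I=cams.capture("side")["image"].astype(int);m=(I[...,0]>1.8*I[...,2])&(I[...,0]>50)&(I[...,0]>1.5*I[...,1])
n,l,s,c=cv2.connectedComponentsWithStats(m.astype(np.uint8))
for k in range(1,n):
    if s[k,4]>300:print(s[k])
w=R2(P[2])@[0,-.045]+P[:2];print(bb("side",[*w,P[2]],.0305))
E
```

```text
t 18.6167 loc [ 0.0699 -0.0036] tipz 0.1691 yaw 0.3188 F [-0.3 -0.4  0.5] 0.00041233471222691697 [-0.26  0.65  0.9   1.63 -0.55  1.14 -0.47]
[0.00028743 0.01732332]
[288 172  24  22 379]
[335 180  33  21 558]
[ 274  233   29   49 1005]
[345 404  39  23 457]
[ 388  404  149   76 6186]
[464 406  62  13 407]
[272.98199118 226.09582839 303.60091401 286.4494184 ]
```

```bash
python3 -c "
from workcell import ticket
print(ticket.hand_in())"
```

```text
the job is handed in; nothing more can be done
None
```

I rolled the bottle into the V, pushed it until the force rose sharply at the end stop, pressed the read key to its bottom and released it, and handed the job in at about 19 s. The hand-in gave no verdict.

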